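# Lock the window ring of a leak-test cell with a two-pin spanner

## Task

The retaining ring over the leak-test cell's window is still unlocked. Take the two-pin spanner from its rest, push both pins fully into the ring's two holes and turn the ring clockwise (seen from above) with it all the way to its stop, where the white line on the ring meets the green mark on the rim, then lift the spanner out and lay it back on its rest as it was, one pin hanging down on each side of the black saddle. Turn the ring only with the spanner, never with the fingers, and leave everything else on the bench alone.

Things in the scene. Friction and masses are not known exactly. Their poses are not given: they have to be found in the camera images.
- cell: leak-test cell, fixed to the bench: an upright round aluminium pot, 144 mm outside diameter, 60 mm high, on a blue foot plate 176 x 120 mm and 10 mm thick; a round bore of 100 mm diameter in its top holds the brass ring. Origin at the centre of the underside, z up. A green mark lies on the top rim in the direction of its +y axis.
- ring_face (a point): centre of the upper face of the brass retaining ring, 5 mm below the cell's rim (55 mm above the bench); turns with the ring. Ring: 96 mm outside, 48 mm inside diameter, 15 mm thick. Two round through holes of 10 mm diameter stand on this frame's x axis at +35 and -35 mm. z up. The white line on the ring lies along its +y axis.
- ring (a joint): angle of the ring in rad about the vertical: 0 = locked, against a hard stop (white line at the green mark, ring axes along the cell's axes); the value is how far the ring stands anticlockwise (seen from above) of locked, up to 1.3. It starts unlocked, at 0.6 to 1.1. It turns against dry friction of about 0.12 N m and stays where it is left.
- rest: spanner rest, fixed to the bench: grey base plate 130 x 70 x 5 mm with a black saddle block 54 mm (along its x) x 34 mm (y) in the middle, whose flat top is 20 mm above the bench. Origin at the centre of the underside, x along the lying spanner.
- spanner_grip (a point): point inside the red grip of the loose two-pin spanner (130 to 250 g), 38 mm above the underside of its bar; x along the bar, z up. The grip is an upright fin 36 mm (x) by 12 mm (y), from the bar's top (10 mm) to 61 mm above the bar's underside, to be taken across its 12 mm. Starts lying on the rest, x within 0.1 rad of the rest's x, centres within 3 mm. A half turn about z leaves it the same.
- spanner_foot (a point): centre of the underside of the spanner's steel bar (84 mm long, 20 mm wide, 10 mm thick), 38 mm below spanner_grip; same axes. Two round-ended pins, 6 mm diameter, 12 mm long, point down from here at x = +35 and -35 mm. On the rest this underside lies on the saddle; with the bar sitting on the ring the pins stand 12 mm deep in the holes.
- red_bottle: red plastic bottle, 45 x 70 x 126 mm, bystander; origin at the centre of its underside
- orange_bottle: orange plastic bottle, 45 x 70 x 126 mm, bystander; origin at the centre of its underside
- blue_bottle: round blue plastic bottle, 60 mm diameter, 130 mm high, bystander; origin at the centre of its underside
- amber_jar: amber jar, 48 mm diameter, 65 mm high, bystander; origin at the centre of its underside
- caliper: caliper lying flat on the bench, 150 mm long along its x, 9 mm thick, jaws up to 45 mm to its +y, bystander; origin under the middle of its bar
- beaker: glass beaker, 68 mm diameter, 85 mm high, bystander; origin at the centre of its underside
Things that resemble listed ones, but are neither listed nor needed, are in the scene too. Of the things that look like the rest, the smallest one is meant.

How it is judged:
On the way, in this order (a step that is already met when the one before it is completed fails the run):
1. both pins are in the ring's holes (at least 7 mm deep) while the ring is still unlocked (z of spanner_foot in the frame of ring_face below 0.005 m and horizontal distance between spanner_foot and ring_face below 0.005 m and angle between the x axis of spanner_foot and the x axis of ring_face, either way round below 0.15 rad and value of joint ring above 0.3 rad), for 0.1 s.
2. the ring stands at its stop with both pins still in its holes (value of joint ring below 0.07 rad and z of spanner_foot in the frame of ring_face below 0.006 m and horizontal distance between spanner_foot and ring_face below 0.005 m), for 0.2 s.
At the end, for the whole second after the job is handed in: The ring is within 0.08 rad of its locked stop, and the spanner lies at rest on the saddle: its centre within 14 mm of the rest's in plan, the bar's underside 17 to 23 mm above the bench, its length within 0.3 rad of the rest's x (either way round), upright within 0.1 rad (value of joint ring below 0.08 rad and horizontal distance between spanner_foot and rest below 0.014 m and z of spanner_foot in the frame of rest between 0.017 and 0.023 m and angle between the x axis of spanner_foot and the x axis of rest, either way round below 0.3 rad and angle between spanner_foot's own z axis and vertical below 0.1 rad and contact force between spanner and rest above 0.3 N and linear speed of spanner below 0.02 m/s); the robot touches nothing.
It fails at once if the fingers touch the ring (contact force between the fingers and ring above 1 N).
It fails at once if a bystander is moved by more than 20 mm (distance of any of red_bottle, orange_bottle, blue_bottle, amber_jar, caliper, beaker from where it was at the start of the episode above 0.02 m).
It also fails if it takes over 56 s, if anything falls off the work surface, if the arm or the gripper's body presses on something with over 40 N, if the wrist force passes 120 N, or if a joint passes its speed limit or range.

## Robot

A 7-joint arm with a two-finger parallel gripper is mounted at the origin on the work surface. World frame = base frame: x ahead of the robot, y to its left, z up, the work surface at z = 0. Lengths are in m, angles in rad, forces in N, time in s.
With the tool pointing down it reaches from about 0.425 to 0.925 m from the base axis. Payload 6.8 kg.
Tool frame: the origin (TCP) lies on the front face of the gripper's body, between the roots of the fingers; the fingertips stand 73 mm ahead of it and the grasp point (between the pads) lies 54 mm ahead of it; z points along the fingers, y is the direction in which the jaws open and shut (so a half turn about z gives the same grasp; the last joint's range is limited). The gripper opens to 85 mm and grips with 20 to 120 N. Pads are 22 mm wide; open, the fingers measure 114 mm over their backs; the gripper's body (76 mm by 85 mm) begins 54 mm behind the grasp point. The pads swing forward as they close: fully open they stand 13 mm farther back than shut.
Start: joints at [1.013, 0.477, 0.022, 1.555, -0.011, 1.109, -0.083], TCP at [0.293, -0.608, 0.304] pointing down, gripper open.
Joint ranges: [-2.96, 2.96], [-0.34, 2.1], [-1.41, 1.46], [0.24, 2.44], [-1.37, 4.51], [0.17, 1.92], [-2.96, 2.96]. Speed limits (rad/s): [2.39, 2.39, 3.14, 3.14, 3.14, 3.14, 3.14].

## Interface

Orientations are given as a unit quaternion [w, x, y, z].
In Python, from station import get_obs, read_camera, hand_in, spot_in, cut_out, spot_point gives the robot as it stands. The module is installed in compiled form; this text tells all that it offers.
- The arm moves only by the tool move_arm, never from a script. Its arguments are lists of equal length, an entry for each row: "gripper": the opening, from 0 (shut) to 1 (fully open); "xyz": the shift along the tool's x, y, z in cm, a list of three; "twist": the turn about the tool's z in rad. A call has 1 to 5 rows; each row is the pose to reach, as a shift and turn from the pose commanded when the call began, along the tool's axes at that moment; what a row does not reach only later rows make up. A row lasts 1/12 s, in which the tool goes at most 41.7 mm and 7.16 degrees, less where a joint would pass 70% of its speed; a pose out of reach is approached as far as the arm can. A call with a gripper value outside its range is refused whole. The fingers move at their own pace and stop on an object; "squeeze" is the grip in N (left out, the last holds). Time passes only in rows, so rows that repeat a pose let the fingers close. It gives the time, the measured TCP pose, the force and the opening at its end, in the units of the state.
- get_obs(): the state, without advancing time (a new reading comes with each control period).
- read_camera(name): name is "scene" or "top" or "wrist"; returns a dict with "pixels" (400x640x3 uint8, red, green, blue), "fx", "fy", "cx", "cy" (pixels), "R" (3x3) and "t" (3): a world point X has camera coordinates R X + t. Camera axes: x right, y down, z forward; pixel columns grow to the right and rows downward; lengths in m; the calibration is good to about 2 mm. A picture is of the moment at which its call begins. There is no depth.
- hand_in(): hands the job in, once; it reports no verdict.
Trained networks look in the newest picture that a camera, given by its name, has taken for a name from the list of things; names that differ only in an ending like _2 or _b are one class to them, and where a whole thing is asked for, a point or a joint stands for the part that bears it (a point fixed in the world has none). Each returns a list of dicts, best first, with "p" (0 to 1); they miss things now and then, are a little off and sometimes report something else, mostly with a low value. They report only what shows in the picture. A call takes as long as a camera call. They do not tell look-alikes from the thing itself.
- spot_in(query, camera): "centre" ([x, y, z] in m, in world coordinates, good to about 4 mm: the middle of the surface that is visible of it).
- cut_out(query, camera): "pixels" (400x640 bool, what is visible of it).
- spot_point(query, camera): "centre" ([x, y, z] in m, in world coordinates, good to about 4 mm: a listed point, or the origin of a listed thing).
The state is a dict: "t": time; "q": joint angles; "joint_vel": joint speeds; "joint_torque": joint torques, N m; "eef_pos": TCP position; "tool_rot": TCP orientation; "contact_force": force on the tool from outside, world axes, zero at the start; "torque": the same for the moment, N m; "gripper_width": opening from 0.0 (shut) to 1.0 (fully open).
Only numpy, scipy, OpenCV 4.12 (cv2) and the standard library are available. Lean on these libraries where they do the work, as an engineer would, in place of code of your own. Each camera call takes 0.05 s, during which the arm holds its last target.

## Working session

There is one attempt and no reset: what is moved stays moved. The work goes in short steps, Python scripts to look and compute and a tool call to move; the robot and the scene stay as the last step left them, time stands still between calls to the robot, and variables do not carry over. Pictures are saved under pics/ and viewed, and the job is handed in when it is done.

Besides the shell and the picture viewer there is one more tool, called after "Emit:" as name(argument=value, ...) on one line, values as JSON. move_arm: Moves the arm, as the interface text tells. Its arguments: {"type":"object","properties":{"gripper":{"type":"array","items":{"type":"number"}},"xyz":{"type":"array","items":{"type":"array","items":{"type":"number"}}},"twist":{"type":"array","items":{"type":"number"}},"squeeze":{"type":"number"}},"required":["gripper","xyz","twist"]}

```bash
mkdir -p pics
python3 - <<'E'
from station import *
import cv2
o=get_obs(); print({k:(v if not hasattr(v,'round') else v) for k,v in o.items()})
for c in ["scene","top","wrist"]:
    r=read_camera(c); cv2.imwrite(f"pics/{c}0.png",r["pixels"][:,:,::-1]); print(c,r["fx"],r["cx"],r["cy"],r["R"],r["t"])
    for q in ["cell","ring_face","rest","spanner_grip","spanner_foot"]:
        print(q,[( [round(float(a),4) for a in d["centre"]],round(float(d["p"]),2)) for d in spot_point(q,c)])
E
```

```text
{'t': 0.0, 'q': array([ 1.01290433,  0.4777974 ,  0.02233879,  1.55644311, -0.01153685,
        1.10929248, -0.08309583]), 'joint_vel': array([ 0.00021468,  0.00058631,  0.00057429, -0.00050108,  0.00029367,
        0.0009266 ,  0.00061118]), 'joint_torque': array([-1.47097489e-03, -5.96463418e+01,  1.60739534e+00, -2.81204081e+01,
        1.25387518e-02,  9.51814174e-03, -1.91190372e-05]), 'eef_pos': array([ 0.29328121, -0.60745086,  0.3029309 ]), 'tool_rot': array([-8.70883386e-04,  9.74815761e-01,  2.23009888e-01, -2.51181520e-04]), 'contact_force': array([ 0.37244975, -0.06841652,  0.03309379]), 'torque': array([-0.0254657 ,  0.03259579,  0.03517925]), 'gripper_width': 0.9989049610074371}
scene 485.82989394431826 319.81695031949204 202.1111031062181 [[ 0.83387604  0.55185821 -0.01016194]
 [ 0.41673634 -0.64156098 -0.6439956 ]
 [-0.36191376  0.53277765 -0.7649617 ]] [-0.4580749  -0.06881906  1.44276519]
cell [([0.7271, 0.0537, 0.0002], 0.42), ([0.4943, 0.2203, 0.059], 0.34)]
ring_face [([0.5081, -0.1684, 0.0562], 0.91), ([0.6209, 0.013, 0.0029], 0.49)]
rest [([0.2221, -0.2566, -0.
[... 321 characters left out ...]
0.027703   -0.10681131]
 [ 0.10738896  0.02027279 -0.99401038]] [0.13677098 0.47514617 1.04992303]
cell [([0.5124, -0.1692, -0.0018], 0.91)]
ring_face [([0.512, -0.1643, 0.0535], 0.75)]
rest [([0.4979, 0.2211, -0.005], 0.66), ([0.2818, 0.2215, -0.0023], 0.65)]
spanner_grip [([0.4951, 0.2213, 0.0574], 0.78)]
spanner_foot [([0.4921, 0.2252, 0.021], 0.59)]
wrist 303.743370110189 316.8869381378727 201.73055031839235 [[ 4.34791627e-01 -9.00530987e-01  4.27893269e-04]
 [-8.53571207e-01 -4.11967120e-01  3.18903256e-01]
 [-2.87005986e-01 -1.39021703e-01 -9.47787176e-01]] [-0.67576651 -0.04079071  0.37940141]
cell []
ring_face []
rest [([0.2239, -0.257, 0.0009], 0.81)]
spanner_grip []
spanner_foot []
```

View pics/scene0.png

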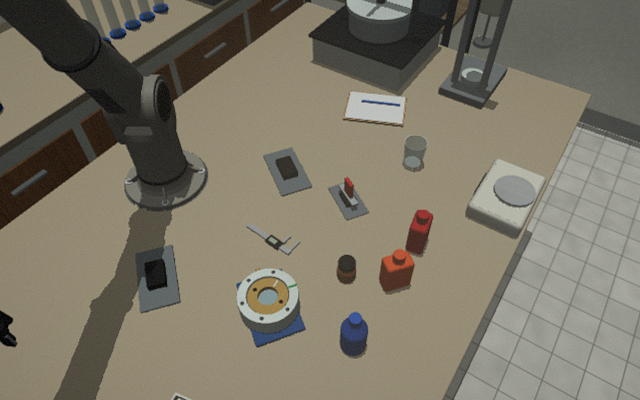

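View pics/top0.png

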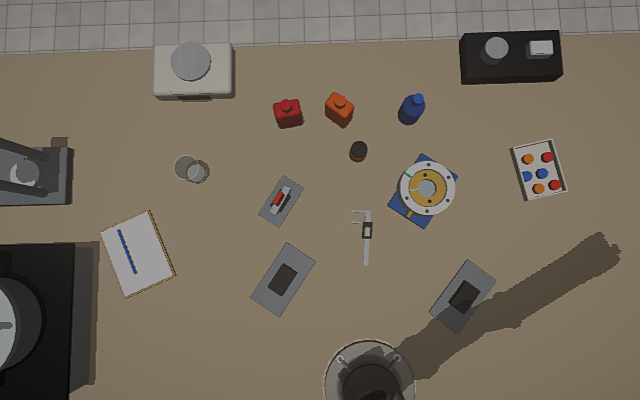

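The scene view shows three rest-like plates: (287,170), (157,278) and the smallest at (348,198), which carries the red-grip spanner (top view 281,200). I choose that one. The cell is at scene (268,300), top (426,187). Next I'll check close crops.

Run:
```python
import cv2,numpy as np
t=cv2.imread("pics/top0.png"); s=cv2.imread("pics/scene0.png")
f=lambda i,x,y,r:cv2.resize(i[y-r:y+r,x-r:x+r],(390,390),interpolation=cv2.INTER_CUBIC)
cv2.imwrite("pics/crops0.png",np.hstack([f(t,426,187,42),f(t,281,200,30)]))
cv2.imwrite("pics/crops1.png",np.hstack([f(s,268,300,42),f(s,348,195,30)]))
```

```text
(no output)
```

View pics/crops0.png

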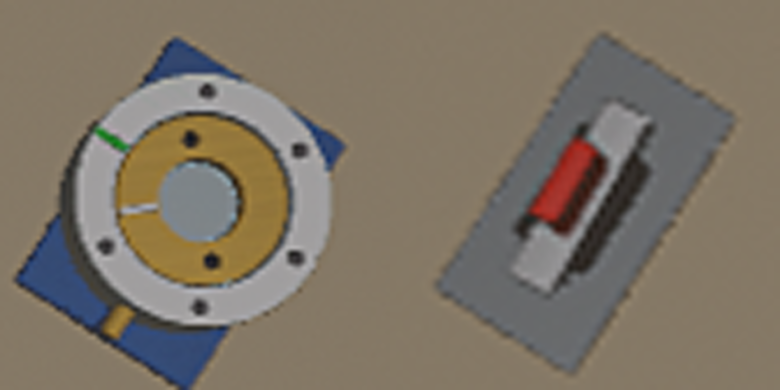

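View pics/crops1.png

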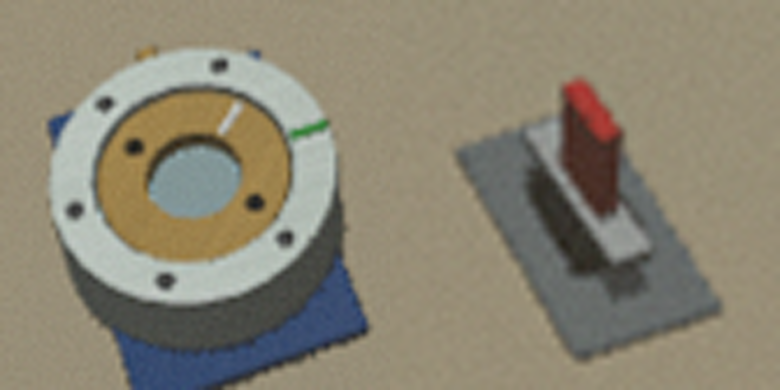

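```bash
cat > h.py <<'E'
from station import *
import numpy as np, cv2
from scipy.spatial.transform import Rotation as Rot
def bp(r,u,v,z):
    d=np.array([(u-r["cx"])/r["fx"],(v-r["cy"])/r["fy"],1.]); R=np.array(r["R"]);t=np.array(r["t"])
    c=-R.T@t; w=R.T@d; return c+w*(z-c[2])/w[2]
def pj(r,X):
    p=np.array(r["R"])@np.array(X)+np.array(r["t"]); return np.array([r["fx"]*p[0]/p[2]+r["cx"],r["fy"]*p[1]/p[2]+r["cy"]])
def to(goal,yaw=None,jaw=None):
    """goal TCP world; jaw: wanted angle of tool y axis (mod pi), world. prints shift cm, twist"""
    o=get_obs(); q=o["tool_rot"]; R=Rot.from_quat([q[1],q[2],q[3],q[0]]).as_matrix()
    s=R.T@(np.array(goal)-o["eef_pos"])*100
    a=np.arctan2(R[1,1],R[0,1]); tw=None
    if jaw is not None:
        d=(jaw-a+np.pi/2)%np.pi-np.pi/2; tw=-d   # tool z down
    print("shift cm",s.round(2),"twist",tw,"jaw now",a.round(3),"tcp",o["eef_pos"].round(4),"tilt",R[:,2].round(4),"q7",o["q"][6].round(3),"t",o["t"])
def crop(n,r,u,v,h,s=600):
    i=r["pixels"][:,:,::-1]; u,v=int(u),int(v)
    i=i[max(0,v-h):v+h,max(0,u-h):u+h]; cv2.imwrite(n,cv2.resize(i,None,fx=s/2/h,fy=s/2/h,interpolation=cv2.INTER_CUBIC))
E
python3 - <<'E'
from h import *
r=read_camera("top")
k=84/390; P=lambda x,y,z:bp(r,384+x*k,145+y*k,z)
a,b=P(190,139,.055),P(212,261,.055); print("holes",a,b,(a+b)/2,np.linalg.norm(a-b),np.arctan2(*(b-a)[1::-1]))
w1=P(122,211,.055);w2=P(158,207,.055);print("white",w1,w2); m=(a+b)/2
g=P(110,138,.06);print("green",g)
print("ang white",np.arctan2(*(w1-m)[1::-1]),"green",np.arctan2(*(g-m)[1::-1]))
k=60/390; P=lambda x,y,z:bp(r,251+x*k,170+y*k,z)
for z,L in ((.03,[(612,100),(655,125),(550,295),(512,270)]),(0.005,[(600,33),(737,120),(575,375),(436,287)]),(.081,[(575,137),(597,148),(560,225),(533,213)])):
    p=np.array([P(x,y,z) for x,y in L]);c=p.mean(0);d=(p[0]+p[1]-p[2]-p[3]);print(c,np.arctan2(d[1],d[0]),np.linalg.norm(p[0]-p[3]),np.linalg.norm(p[0]-p[1]))
for c in ["top","scene"]:
    for q in ["ring_face","cell","spanner_grip"]:
        pass
to([.49,.12,.35])
E
```

```text
holes [ 0.54546186 -0.16093044  0.055     ] [ 0.47583347 -0.169447    0.055     ] [ 0.51064766 -0.16518872  0.055     ] 0.07014730751985508 -3.01988278853394
white [ 0.50554622 -0.12068102  0.055     ] [ 0.50723847 -0.140944    0.055     ]
green [ 0.54648072 -0.11497305  0.06      ]
ang white 1.6849177042837808 green 0.9510122134452974
[0.48754327 0.06102045 0.03      ] -0.5697596254173808 0.08189579589878461 0.020557641822285866
[0.48792583 0.05810769 0.005     ] -0.5968833908691612 0.12862390424788542 0.06873025336229589
[0.48830924 0.06910722 0.081     ] -0.5036026215555587 0.03436019685703705 0.00967535266180556
shift cm [ 49.34 -57.    -4.61] twist None jaw now -1.121 tcp [ 0.2935 -0.6079  0.3039] tilt [-0. -0. -1.] q7 -0.083 t 0.95
```

Run:
```python
from h import *
r=read_camera("top")
k=60/390; P=lambda x,y,z:bp(r,251+(x-390)*k,170+y*k,z)
for z,L in ((.03,[(612,100),(655,125),(550,295),(512,270)]),(0.005,[(600,33),(737,120),(575,375),(436,287)]),(.081,[(575,137),(597,148),(560,225),(533,213)])):
    p=np.array([P(x,y,z) for x,y in L]);c=p.mean(0);d=(p[0]+p[1]-p[2]-p[3]);print(c,np.arctan2(d[1],d[0]),np.linalg.norm(p[0]-p[3]),np.linalg.norm(p[0]-p[1]))
to([.43,.22,.32],jaw=-.55+np.pi/2)
w=read_camera("wrist"); R=np.array(w["R"]);print("wrist cam",-R.T@w["t"],R[2])
```

```text
[0.49207318 0.22214523 0.03      ] -0.5594715320119906 0.08168547200818974 0.020828337101639553
[0.49255226 0.22295188 0.005     ] -0.5870292415256685 0.12827199359488806 0.06964714951565144
[0.49264953 0.22268347 0.081     ] -0.49228710163321854 0.03427704351379031 0.009799119136837396
shift cm [ 48.28 -68.62  -1.61] twist 0.9997962500931115 jaw now -1.121 tcp [ 0.2935 -0.6079  0.3039] tilt [ 1.e-04 -0.e+00 -1.e+00] q7 -0.083 t 1.0
wrist cam [ 0.36789236 -0.57261066  0.37288644] [-0.28700701 -0.13902056 -0.94778703]
```

Emit:
move_arm(gripper=[1,1,1,1,1], xyz=[[38,-27,0],[38,-27,0],[38,-27,0],[38,-27,0],[38,-27,0]], twist=[0.1,0.2,0.3,0.4,0.5])

```text
t: 1.47
eef_pos: [0.3946, -0.4236, 0.3041]
tool_rot: [0.0, 1.0, -0.028, 0.0]
contact_force: [1.4, -0.8, -0.9]
gripper_width: 1.002
```

Run:
```python
from h import *
to([.47,.2,.27],jaw=-.55+np.pi/2);to([.54,-.1,.30],jaw=-.55+np.pi/2); print(get_obs()["q"])
```

```text
shift cm [  4.07 -62.69   3.4 ] twist 0.4945135100512923 jaw now -1.626 tcp [ 0.3946 -0.4236  0.3041] tilt [ 4.e-04 -2.e-04 -1.e+00] q7 -0.894 t 1.4667
shift cm [ 12.73 -33.12   0.41] twist 0.4945135100512923 jaw now -1.626 tcp [ 0.3946 -0.4236  0.3041] tilt [ 4.e-04 -2.e-04 -1.e+00] q7 -0.894 t 1.4667
[ 0.66891225  0.31862899  0.05534329  1.79443694 -0.02034652  1.02859052
 -0.89431561]
```

Emit:
move_arm(gripper=[1,1,1,1,1], xyz=[[10,-33,0],[10,-33,0],[10,-33,0],[10,-33,0],[10,-33,0]], twist=[0.1,0.2,0.3,0.4,0.49])

```text
t: 1.88
eef_pos: [0.4646, -0.2273, 0.3043]
tool_rot: [0.0, 0.963, -0.269, 0.0]
contact_force: [0.1, -0.7, 0.1]
gripper_width: 0.999
```

Run:
```python
from h import *
to([.47,.19,.27],jaw=-.55+np.pi/2)
```

```text
shift cm [-21.19 -35.96   3.41] twist 0.004702052284764058 jaw now -2.116 tcp [ 0.4646 -0.2273  0.3043] tilt [ 7.e-04 -3.e-04 -1.e+00] q7 -1.776 t 1.8833
```

Run:
```python
from h import *
r=read_camera("wrist"); cv2.imwrite("pics/w1.png",r["pixels"][:,:,::-1]); print(pj(r,[.51,-.165,.055]))
print(spot_point("ring_face","wrist"))
```

```text
[245.13996125 174.8257507 ]
[{'centre': [0.5139, -0.16, 0.0516], 'p': 0.94}]
```

View pics/w1.png

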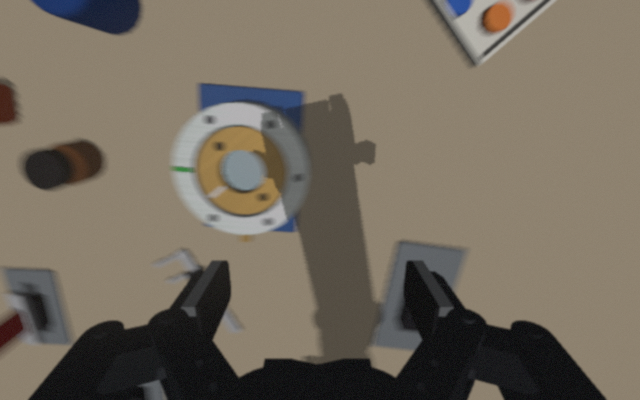

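Emit:
move_arm(gripper=[1,1,1,1,1], xyz=[[-21,-36,3],[-21,-36,3],[-21,-36,3],[-21,-36,3],[-21,-36,3]], twist=[0,0,0,0,0])

```text
t: 2.4
eef_pos: [0.4666, -0.0202, 0.2892]
tool_rot: [-0.0, 0.964, -0.267, 0.0]
contact_force: [0.6, 0.2, -0.0]
gripper_width: 0.995
```

The wrist view shows the cell at (241,169), with ring holes near (219,146) and (263,197). That agrees with the top view.

Emit:
move_arm(gripper=[1,1,1,1,1], xyz=[[-11,-18,2],[-11,-18,2],[-11,-18,2],[-11,-18,2],[-11,-18,2]], twist=[0,0,0,0,0])

```text
t: 2.82
eef_pos: [0.4651, 0.1874, 0.2695]
tool_rot: [-0.0, 0.964, -0.267, 0.0]
contact_force: [1.4, -0.0, 0.7]
gripper_width: 0.998
```

Emit:
move_arm(gripper=[1,1], xyz=[[0,0,0],[0,0,0]], twist=[0,0])

```text
t: 2.98
eef_pos: [0.4648, 0.1883, 0.2692]
tool_rot: [-0.0, 0.965, -0.264, -0.0]
contact_force: [0.3, -0.5, 0.7]
gripper_width: 0.998
```

Run:
```python
from h import *
to([.4925,.2225,.27],jaw=-.55+np.pi/2)
r=read_camera("wrist"); cv2.imwrite("pics/w2.png",r["pixels"][:,:,::-1]); print(pj(r,[.4925,.2225,.03]))
for q in ["spanner_grip","spanner_foot","rest"]: print(spot_point(q,"wrist"))
p=pj(r,[.4925,.2225,.03]); np.savez("w2.npz",**r); crop("pics/w2c.png",r,p[0],p[1],75)
```

```text
shift cm [ 0.64 -4.36 -0.08] twist 0.01552487395928459 jaw now -2.105 tcp [0.4648 0.1883 0.2692] tilt [-3.e-04  7.e-04 -1.e+00] q7 -2.694 t 2.9833
[274.95813683 176.82589186]
[{'centre': [0.4954, 0.2258, 0.0544], 'p': 0.62}]
[{'centre': [0.4896, 0.2237, 0.021], 'p': 0.88}]
[{'centre': [0.4919, 0.2244, 0.001], 'p': 0.91}, {'centre': [0.2807, 0.2205, -0.001], 'p': 0.86}]
```

View pics/w2c.png

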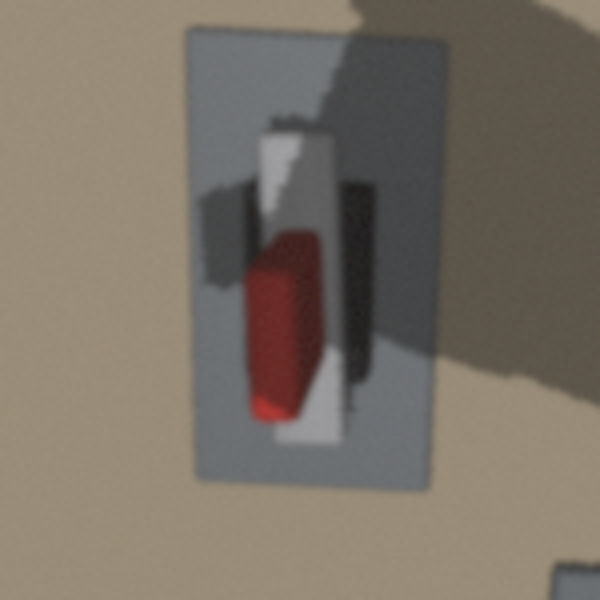

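Run:
```python
from h import *
r=dict(np.load("w2.npz"))
for n,z,L in (("bar",.03,[(258,133),(334,131),(343,444),(275,445)]),("base",0.005,[(187,28),(447,40),(430,490),(195,480)]),("grip",.081,[(247,268),(298,268),(297,420),(252,418)])):
    p=np.array([bp(r,199+x/4,101+y/4,z) for x,y in L]);c=p.mean(0);d=(p[0]+p[1]-p[2]-p[3]);print(n,c,np.arctan2(-d[1],-d[0]),np.arctan2(d[1],d[0]),np.linalg.norm(p[0]-p[3]),np.linalg.norm(p[0]-p[1]))
```

```text
bar [0.49454124 0.22149775 0.03      ] 2.603437433840689 -0.5381552197491042 0.08291108627547475 0.018942081944946305
base [0.49468292 0.22131757 0.005     ] 2.556155472427582 -0.5854371811622113 0.12789192912994685 0.06817625094899364
grip [0.49519094 0.22074108 0.081     ] 2.5679534055458677 -0.5736392480439254 0.034214233302925154 0.010975274594062301
```

Run:
```python
from h import *
to([.494,.2217,.113],jaw=-.555+np.pi/2)
```

```text
shift cm [ 0.48 -4.71 15.63] twist 0.012117880962721372 jaw now -2.114 tcp [0.4655 0.184  0.2693] tilt [ 1.e-04 -8.e-04 -1.e+00] q7 -2.695 t 3.1833
```

Emit:
move_arm(gripper=[1,1,1], xyz=[[0.5,-4,4],[0.5,-4.0,8],[0.5,-4.0,8]], twist=[0.01,0.01,0.01])

```text
t: 3.43
eef_pos: [0.4893, 0.2164, 0.1852]
tool_rot: [0.002, 0.962, -0.272, -0.002]
contact_force: [-1.5, -0.8, 0.6]
gripper_width: 1.0
```

Run:
```python
from h import *
for i in range(5):
    to([.494,.2217,.113],jaw=-.555+np.pi/2); r=read_camera("wrist")
cv2.imwrite("pics/w3.png",r["pixels"][:,:,::-1]); print(pj(r,[.494,.2217,.081]));np.savez("w3.npz",**r)
```

```text
shift cm [ 0.14 -0.72  7.21] twist 0.0035814978415089627 jaw now -2.122 tcp [0.4893 0.2164 0.1852] tilt [-0.0042 -0.002  -1.    ] q7 -2.789 t 3.4333
shift cm [ 0.18 -0.83  7.19] twist 0.003711191182544482 jaw now -2.122 tcp [0.4886 0.2158 0.185 ] tilt [-0.0066 -0.0035 -1.    ] q7 -2.788 t 3.4833
shift cm [ 0.13 -0.81  7.42] twist 0.003465850354437805 jaw now -2.122 tcp [0.489  0.2157 0.1872] tilt [-0.0048 -0.0029 -1.    ] q7 -2.788 t 3.5333
shift cm [ 0.07 -0.72  7.6 ] twist 0.0032332881951582237 jaw now -2.123 tcp [0.4898 0.2161 0.189 ] tilt [-0.002  -0.0016 -1.    ] q7 -2.787 t 3.5833
shift cm [ 0.03 -0.63  7.72] twist 0.0031827463687790214 jaw now -2.123 tcp [0.4904 0.2165 0.1902] tilt [ 4.e-04 -4.e-04 -1.e+00] q7 -2.787 t 3.6333
[306.90916154 234.95756052]
```

View pics/w3.png

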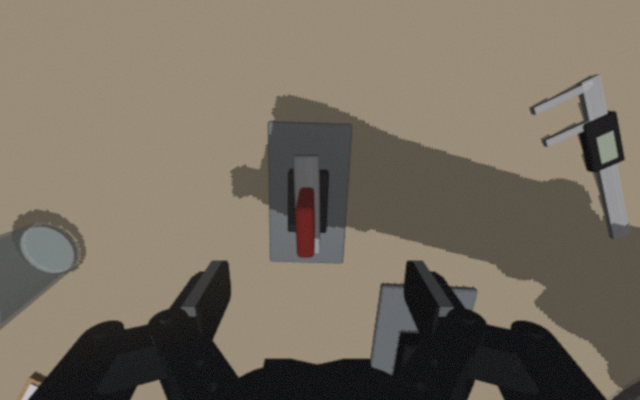

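The grip's top appears at (306,233) and my estimate projects to (307,235), so they agree. Descending.

Emit:
move_arm(gripper=[1,1,1,1,1], xyz=[[0,-0.6,2],[0,-0.6,4],[0,-0.6,5],[0,-0.6,5],[0,-0.6,5]], twist=[0,0,0,0,0])

```text
t: 4.1
eef_pos: [0.4934, 0.2224, 0.1402]
tool_rot: [-0.0, 0.962, -0.272, 0.0]
contact_force: [-0.1, 0.2, -0.1]
gripper_width: 0.999
```

Run:
```python
from h import *
for i in range(3):
    to([.494,.2217,.113],jaw=-.555+np.pi/2); r=read_camera("wrist")
cv2.imwrite("pics/w4.png",r["pixels"][:,:,::-1]); print(pj(r,[.494,.2217,.081]))
```

```text
shift cm [0.09 0.03 2.72] twist 0.004253417858840258 jaw now -2.122 tcp [0.4934 0.2224 0.1402] tilt [ 6.e-04 -0.e+00 -1.e+00] q7 -2.822 t 4.1
shift cm [0.07 0.07 2.76] twist 0.004322645020055305 jaw now -2.121 tcp [0.4937 0.2227 0.1406] tilt [ 1.5e-03  5.0e-04 -1.0e+00] q7 -2.822 t 4.15
shift cm [0.07 0.1  2.77] twist 0.004392549259964795 jaw now -2.121 tcp [0.4938 0.2229 0.1407] tilt [ 2.e-03  8.e-04 -1.e+00] q7 -2.822 t 4.2
[318.8418041  277.04749496]
```

View pics/w4.png

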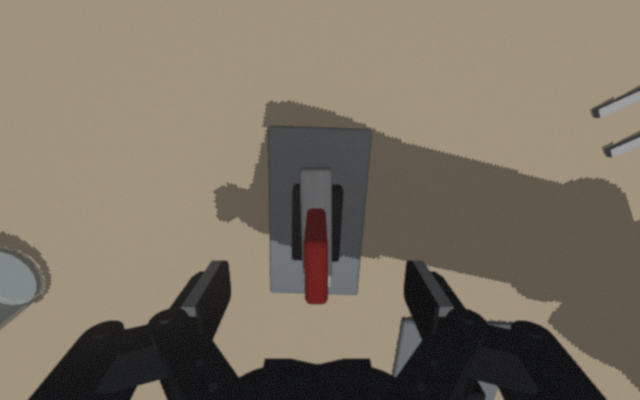

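Emit:
move_arm(gripper=[1,1,1,1,0.6], xyz=[[0.1,0,1.5],[0.1,0,2.7],[0.1,0,2.7],[0.1,0,2.7],[0.1,0,2.7]], twist=[0,0,0,0,0])

```text
t: 4.67
eef_pos: [0.4941, 0.2224, 0.1126]
tool_rot: [-0.0, 0.962, -0.272, 0.0]
contact_force: [0.2, -0.4, 0.3]
gripper_width: 0.884
```

Emit:
move_arm(gripper=[0,0,0,0,0], xyz=[[0,0,0],[0,0,0],[0,0,0],[0,0,0],[0,0,0]], twist=[0,0,0,0,0], squeeze=60)

```text
t: 5.08
eef_pos: [0.4941, 0.2224, 0.1125]
tool_rot: [-0.0, 0.962, -0.272, 0.0]
contact_force: [0.4, 0.2, -0.5]
gripper_width: 0.143
```

Emit:
move_arm(gripper=[0,0,0,0,0], xyz=[[0,0,0],[0,0,0],[0,0,0],[0,0,0],[0,0,0]], twist=[0,0,0,0,0])

```text
t: 5.5
eef_pos: [0.4941, 0.2224, 0.1124]
tool_rot: [-0.0, 0.962, -0.272, 0.0]
contact_force: [-0.1, 0.3, 2.9]
gripper_width: 0.132
```

Run:
```python
from h import *
to([.494,.2217,.113],jaw=-.555+np.pi/2); r=read_camera("wrist")
cv2.imwrite("pics/w5.png",r["pixels"][:,:,::-1]); print(get_obs())
```

```text
shift cm [ 0.03  0.06 -0.06] twist 0.004821681240374076 jaw now -2.121 tcp [0.4941 0.2224 0.1124] tilt [ 3.e-04  2.e-04 -1.e+00] q7 -2.836 t 5.5
{'t': 5.55, 'q': array([-0.35797103,  0.53315519, -0.2271049 ,  2.00411146,  0.19694681,
        0.62451025, -2.83580915]), 'joint_vel': array([ 0.00174188, -0.00177272, -0.0001823 ,  0.00036862, -0.00024201,
        0.00012614,  0.00116306]), 'joint_torque': array([ 2.31550913e-01, -5.13123500e+01, -1.57939062e+00, -1.73422515e+01,
        4.43720107e-02,  2.51773041e-02, -1.86540434e-03]), 'eef_pos': array([0.49406888, 0.22236974, 0.11243265]), 'tool_rot': array([-1.40524738e-04,  9.62404459e-01, -2.71620369e-01,  1.11387762e-04]), 'contact_force': array([-0.53425191,  0.87060961,  2.41925402]), 'torque': array([ 0.05845476, -0.05960535,  0.03734381]), 'gripper_width': 0.13264450690365595}
```

View pics/w5.png

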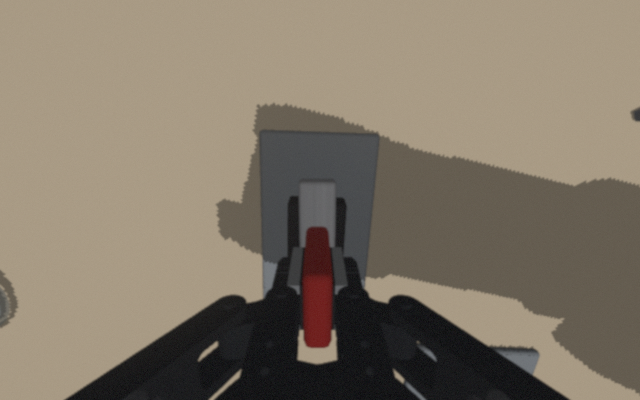

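Run:
```python
from h import *
r=read_camera("wrist"); np.savez("w5.npz",**r)
p=pj(r,[.494,.2224,.03]);print(p); crop("pics/w5c.png",r,318,230,80)
o=get_obs();q=o["tool_rot"];R=Rot.from_quat([q[1],q[2],q[3],q[0]]).as_matrix()
for v in (178,180,182,184): print(v,R.T@(bp(r,318,v,.03)-o["eef_pos"]))
for x in (-.042,.042): print(pj(r,o["eef_pos"]+R@[x,0.01,.0825]),pj(r,o["eef_pos"]+R@[x,-0.01,.0825]))
```

```text
[316.82218412 255.80807367]
178 [0.04461381 0.0006261  0.08243657]
180 [0.04355819 0.00062737 0.08243639]
182 [0.042498   0.00062865 0.08243621]
184 [0.04143321 0.00062994 0.08243603]
[333.36129022 317.61963388] [300.2140565  317.63459829]
[336.18252821 182.9016624 ] [297.37258244 182.90726874]
```

View pics/w5c.png

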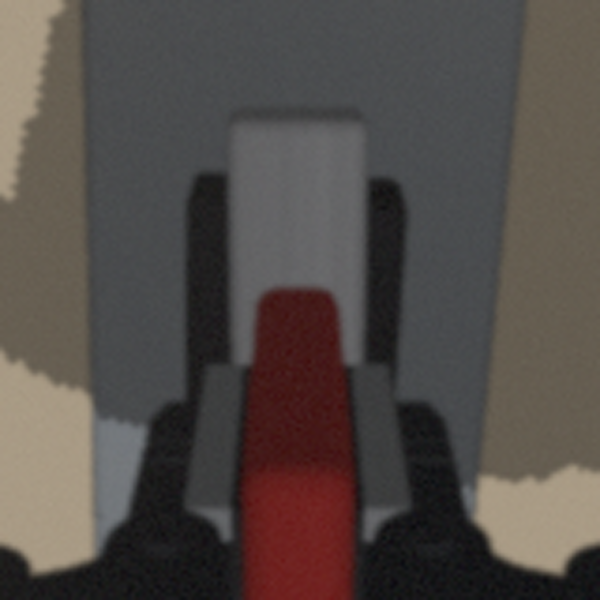

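Emit:
move_arm(gripper=[0,0,0,0,0], xyz=[[0,0,-1],[0,0,-3],[0,0,-6],[0,0,-9],[0,0,-9]], twist=[0,0,0,0,0])

```text
t: 6.02
eef_pos: [0.4962, 0.2235, 0.2079]
tool_rot: [-0.003, 0.962, -0.272, 0.003]
contact_force: [1.3, 0.4, -0.9]
gripper_width: 0.133
```

Run:
```python
from h import *
to([.445,-.165,.22],jaw=.122+np.pi/2)
```

```text
shift cm [15.96 35.78 -1.4 ] twist -0.672535926673536 jaw now -2.121 tcp [0.4962 0.2235 0.2079] tilt [ 0.0074  0.0038 -1.    ] q7 -2.785 t 6.0167
```

Emit:
move_arm(gripper=[0,0,0,0,0], xyz=[[1.6,3.6,-1],[3.2,7.2,-1.5],[4.8,10.7,-1.5],[6.4,14.3,-1.5],[8,17.9,-1.5]], twist=[0,0,0,0,0])

```text
t: 6.43
eef_pos: [0.4674, 0.0259, 0.2172]
tool_rot: [0.0, 0.962, -0.272, -0.0]
contact_force: [0.8, -0.2, -1.8]
gripper_width: 0.133
```

Emit:
move_arm(gripper=[0,0,0,0,0], xyz=[[1.6,3.6,0],[3.2,7.2,0],[4.8,10.7,0],[6.4,14.3,0],[8,17.9,0]], twist=[-0.05,-0.15,-0.25,-0.35,-0.45])

```text
t: 6.85
eef_pos: [0.4423, -0.1664, 0.2172]
tool_rot: [-0.0, 0.999, -0.05, -0.0]
contact_force: [0.6, -0.4, -2.0]
gripper_width: 0.129
```

Run:
```python
from h import *
to([.445,-.165,.22],jaw=.122+np.pi/2)
```

```text
shift cm [ 0.26 -0.16 -0.28] twist -0.22189848473402396 jaw now -1.671 tcp [ 0.4423 -0.1664  0.2172] tilt [-8.e-04  2.e-04 -1.e+00] q7 -1.511 t 6.85
```

Emit:
move_arm(gripper=[0,0,0,0], xyz=[[0,0,0],[0,0,0],[0,0,0],[0,0,0]], twist=[-0.11,-0.22,-0.22,-0.22])

```text
t: 7.18
eef_pos: [0.443, -0.1647, 0.217]
tool_rot: [-0.0, 0.998, 0.056, -0.0]
contact_force: [-0.7, 0.2, -1.7]
gripper_width: 0.134
```

Run:
```python
from h import *
r=read_camera("wrist"); np.savez("w6.npz",**r); cv2.imwrite("pics/w6.png",r["pixels"][:,:,::-1])
p=pj(r,[.5108,-.165,.055]);print(p); crop("pics/w6c.png",r,p[0],p[1],100)
to([.5108,-.165,.22],jaw=.122+np.pi/2)
print(spot_point("ring_face","wrist"))
```

```text
[326.95446482 121.13364605]
shift cm [ 6.71  0.82 -0.29] twist -0.009905290358643626 jaw now -1.459 tcp [ 0.4432 -0.1644  0.2171] tilt [-6.e-04  3.e-04 -1.e+00] q7 -1.318 t 7.2333
[]
```

View pics/w6.png

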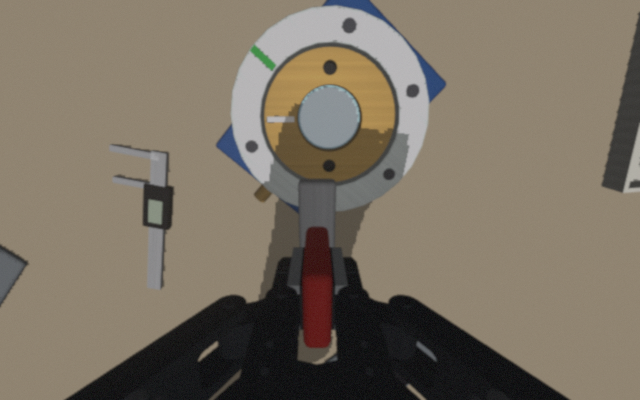

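View pics/w6c.png

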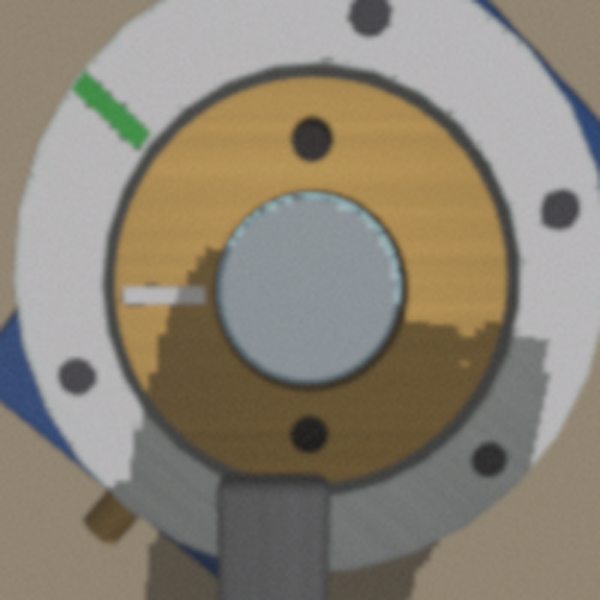

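The view shows the ring with holes at (330,67) and (329,166), the white line at (281,119) and the green mark at (263,58).

Run:
```python
from h import *
r=dict(np.load("w6.npz")); P=lambda x,y,z:bp(r,226+x/3,21+y/3,z)
a,b=P(312,139,.055),P(309,435,.055);m=(a+b)/2; th=np.arctan2(*(a-b)[1::-1]);print(a,b,m,np.linalg.norm(a-b),th)
w=P(125,295,.055);g=P(112,110,.06);print(np.arctan2(*(w-m)[1::-1])-np.pi/2,np.arctan2(*(g-m)[1::-1])-np.pi/2)
o=get_obs();q=o["tool_rot"];R=Rot.from_quat([q[1],q[2],q[3],q[0]]).as_matrix()
X=o["eef_pos"]+R@[.0427,0,.0825];print("bar end pred",pj(r,X), "seen",226+274/3,21+478/3)
to(m-R[:,0]*.0007+[0,0,.2-.055],jaw=th+np.pi/2)
```

```text
[ 0.54715433 -0.16267525  0.055     ] [ 0.47768325 -0.17065975  0.055     ] [ 0.51241879 -0.1666675   0.055     ] 0.0699284183554202 0.11443064502099758
0.11477196978908233 -0.6158521750456654
bar end pred [315.13553135 180.58880186] seen 317.3333333333333 180.33333333333334
shift cm [6.77 1.02 1.71] twist -0.0014373870608794803 jaw now -1.458 tcp [ 0.4433 -0.1643  0.2171] tilt [-5.e-04  2.e-04 -1.e+00] q7 -1.318 t 7.2833
```

Emit:
move_arm(gripper=[0,0,0,0,0], xyz=[[3.4,0.5,1.5],[6.8,0.9,3.2],[6.8,0.9,3.2],[6.8,0.9,3.2],[6.8,0.9,3.2]], twist=[0,0,0,0,0])

```text
t: 7.7
eef_pos: [0.5116, -0.1652, 0.1848]
tool_rot: [-0.0, 0.998, 0.057, -0.001]
contact_force: [-0.0, -0.1, -1.6]
gripper_width: 0.134
```

Run:
```python
from h import *
r=read_camera("wrist"); np.savez("w7.npz",**r); cv2.imwrite("pics/w7.png",r["pixels"][:,:,::-1])
p=pj(r,[.5124,-.1667,.055]);print(p); crop("pics/w7c.png",r,320,200,110)
to([.5124,-.1667,.1475],jaw=.114+np.pi/2)
s=read_camera("scene");p=pj(s,[.5124,-.1667,.055]);crop("pics/s7c.png",s,p[0],p[1],50)
```

```text
[318.4082752  221.61062478]
shift cm [0.1  0.13 3.78] twist 0.0006152470938785015 jaw now -1.456 tcp [ 0.5114 -0.1656  0.1853] tilt [-1.e-03 -1.e-04 -1.e+00] q7 -1.371 t 7.75
```

View pics/w7c.png

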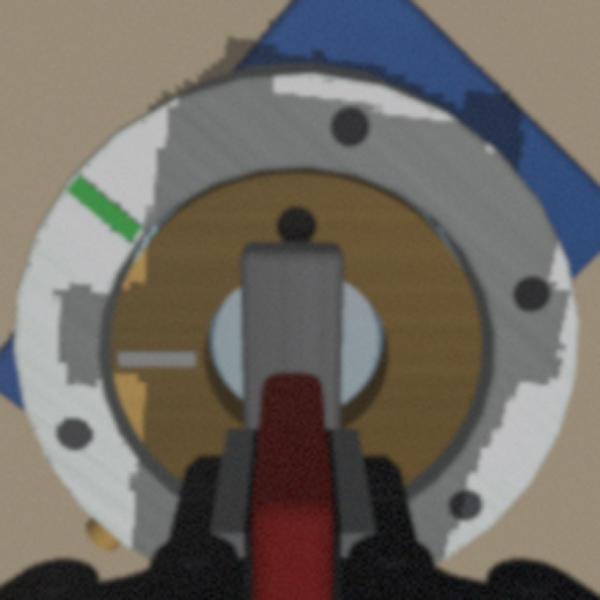

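View pics/s7c.png

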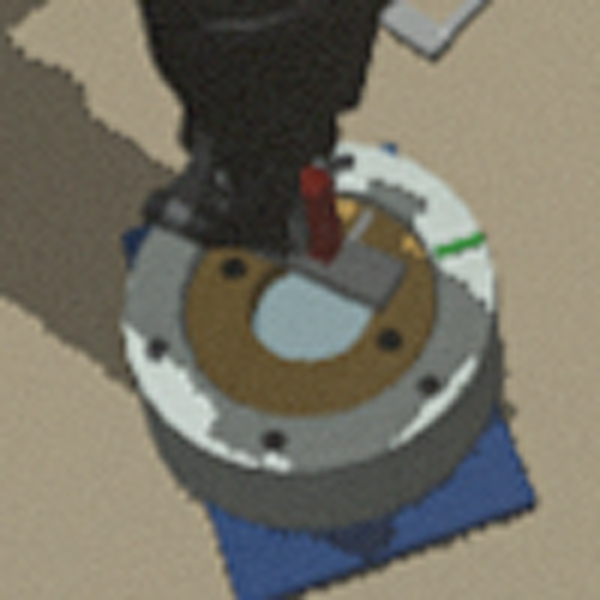

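Run:
```python
from h import *
r=dict(np.load("w7.npz")); P=lambda x,y,z:bp(r,210+x/2.727,90+y/2.727,z)
o=get_obs();q=o["tool_rot"];R=Rot.from_quat([q[1],q[2],q[3],q[0]]).as_matrix();T=o["eef_pos"];print(T)
for n,x,y,z in [("hole",297,225,.055),("barL",242,250,T[2]-.0825),("barR",343,250,T[2]-.0825)]:
    X=P(x,y,z);print(n,X,R.T@(X-T))
# rim and ring circle, tool frame
for n,x,y,z in [("ringL",100,340,.055),("ringR",492,340,.055),("white",117,358,.055),("white",196,360,.055),("g",73,186,.06),("g",137,235,.06)]:
    X=P(x,y,z);print(n,X,R.T@(X-T))
to([.5124,-.1667,.1475],jaw=.114+np.pi/2)
```

```text
[ 0.51129174 -0.16577419  0.18565573]
hole [ 0.54764089 -0.16291175  0.055     ] [0.03649311 0.0012623  0.13064085]
barL [ 0.55286859 -0.15159717  0.10315573] [ 0.04295818 -0.00936529  0.08247883]
barR [ 0.5550417  -0.17042042  0.10315573] [0.04296807 0.00958298 0.0824852 ]
ringL [ 0.51184351 -0.11617133  0.055     ] [ 0.00626606 -0.04925943  0.13063657]
ringR [ 0.52339067 -0.21620075  0.055     ] [0.00631756 0.05143426 0.13067038]
white [ 0.50734912 -0.12074701  0.055     ] [ 0.00127866 -0.04522678  0.13064002]
white [ 0.5091359  -0.14110045  0.055     ] [ 0.00073005 -0.02480243  0.13064711]
g [ 0.55207505 -0.10926859  0.06      ] [ 0.04702051 -0.05152219  0.1256187 ]
g [ 0.54196109 -0.1248888   0.06      ] [ 0.03518935 -0.0371588   0.12562849]
shift cm [0.1  0.1  3.82] twist 0.0004176176121539754 jaw now -1.456 tcp [ 0.5113 -0.1658  0.1857] tilt [-4.e-04 -4.e-04 -1.e+00] q7 -1.371 t 7.8
```

Emit:
move_arm(gripper=[0,0,0,0,0], xyz=[[0.06,0.11,1],[0.06,0.11,2.2],[0.06,0.11,2.2],[0.06,0.11,2.6],[0.06,0.11,3.0]], twist=[0,0,0,0,0])

```text
t: 8.22
eef_pos: [0.5127, -0.1669, 0.155]
tool_rot: [0.0, 0.998, 0.057, -0.0]
contact_force: [0.5, 0.3, -1.3]
gripper_width: 0.13
```

Run:
```python
from h import *
r=read_camera("wrist"); np.savez("w8.npz",**r)
crop("pics/w8c.png",r,320,220,100)
to([.5124,-.1667,.1475],jaw=.114+np.pi/2); o=get_obs(); print(o["contact_force"],o["torque"])
```

```text
shift cm [ 0.   -0.01  0.68] twist 0.0009798178030946403 jaw now -1.456 tcp [ 0.5124 -0.1668  0.1543] tilt [-9.e-04  3.e-04 -1.e+00] q7 -1.383 t 8.2667
[-0.57438609 -0.32215293 -2.21186474] [0.08319749 0.05432589 0.02603873]
```

View pics/w8c.png

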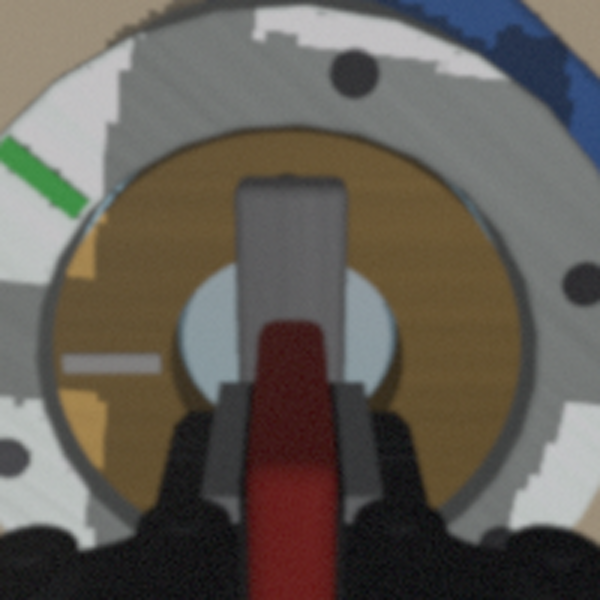

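The pins are about 5 mm below the ring face with no contact force, so they have entered the holes. Seating the bar.

Emit:
move_arm(gripper=[0,0,0,0,0], xyz=[[0,0,0.3],[0,0,0.6],[0,0,0.7],[0,0,0.7],[0,0,0.7]], twist=[0,0,0,0,0])

```text
t: 8.68
eef_pos: [0.5129, -0.1669, 0.1483]
tool_rot: [0.0, 0.998, 0.057, 0.0]
contact_force: [0.2, 0.1, -2.2]
gripper_width: 0.133
```

Run:
```python
from h import *
to([.5124,-.1667,.1475],jaw=.114+np.pi/2-.735); o=get_obs(); print(o["contact_force"],o["torque"])
```

```text
shift cm [-0.04 -0.02  0.08] twist 0.7360616456941727 jaw now -1.456 tcp [ 0.5129 -0.1669  0.1483] tilt [ 1.e-04 -0.e+00 -1.e+00] q7 -1.386 t 8.6833
[ 0.18751517  0.06586558 -2.15493272] [-0.00525741 -0.05138002  0.04979033]
```

Emit:
move_arm(gripper=[0,0,0,0,0], xyz=[[0,0,0],[0,0,0],[0,0,0],[0,0,0],[0,0,0]], twist=[0.06,0.14,0.22,0.3,0.36])

```text
t: 9.1
eef_pos: [0.5128, -0.1664, 0.1484]
tool_rot: [-0.0, 0.992, -0.124, -0.0]
contact_force: [-0.6, 1.0, -2.6]
gripper_width: 0.138
```

Run:
```python
from h import *
r=read_camera("wrist"); crop("pics/w9c.png",r,320,220,100)
to([.5124,-.1667,.1475],jaw=.114+np.pi/2-.735); o=get_obs(); print(o["contact_force"],o["torque"])
```

```text
shift cm [-0.03  0.04  0.09] twist 0.37031369650133783 jaw now -1.821 tcp [ 0.5128 -0.1664  0.1484] tilt [-0.e+00  3.e-04 -1.e+00] q7 -1.695 t 9.15
[-0.03770275  1.83493063 -1.29362428] [0.25710475 0.01113001 0.01549446]
```

View pics/w9c.png

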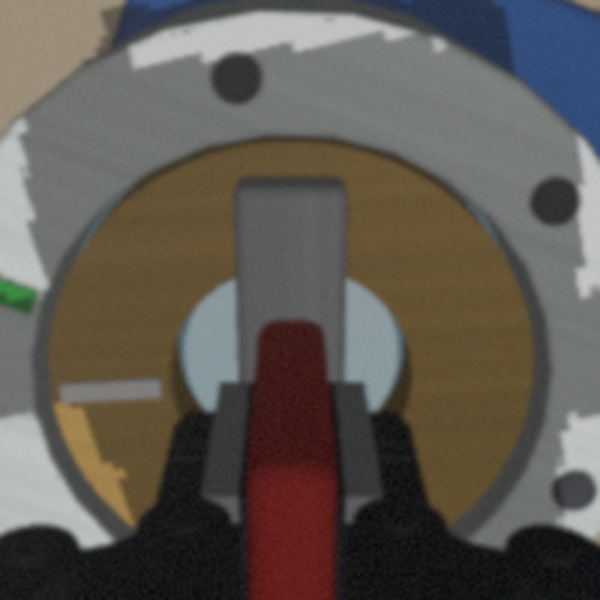

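The ring follows the spanner, lagging by the pin slack. Continuing to the stop.

Emit:
move_arm(gripper=[0,0,0,0,0], xyz=[[0,0,0],[0,0,0],[0,0,0],[0,0,0],[0,0,0]], twist=[0.07,0.14,0.22,0.3,0.36])

```text
t: 9.57
eef_pos: [0.5128, -0.1666, 0.1484]
tool_rot: [-0.0, 0.954, -0.299, -0.0]
contact_force: [-0.7, 1.0, -2.2]
gripper_width: 0.139
```

Run:
```python
from h import *
r=read_camera("wrist"); crop("pics/w10c.png",r,320,220,100);np.savez("w10.npz",**r)
to([.5124,-.1667,.1475],jaw=.114+np.pi/2-.735); o=get_obs(); print(o["contact_force"],o["torque"])
```

```text
shift cm [-0.02  0.03  0.09] twist 0.011662147115775845 jaw now -2.18 tcp [ 0.5128 -0.1666  0.1484] tilt [-1.e-04  2.e-04 -1.e+00] q7 -1.995 t 9.6167
[-0.07184097  0.91752247 -2.27949524] [0.11222014 0.11729058 0.00068517]
```

View pics/w10c.png

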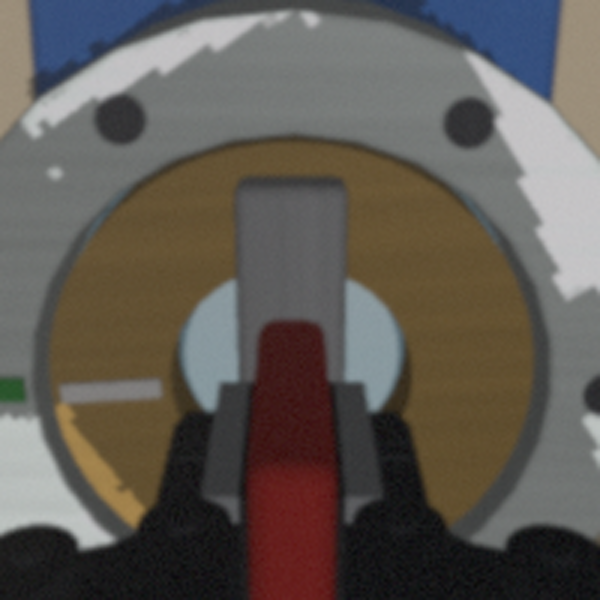

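Emit:
move_arm(gripper=[0,0,0,0,0], xyz=[[0,0,0],[0,0,0],[0,0,0],[0,0,0],[0,0,0]], twist=[0.03,0.06,0.1,0.12,0.12])

```text
t: 10.03
eef_pos: [0.5128, -0.1665, 0.1484]
tool_rot: [0.0, 0.936, -0.352, -0.0]
contact_force: [-1.0, -0.0, 0.5]
gripper_width: 0.134
```

Run:
```python
from h import *
r=read_camera("wrist"); crop("pics/w11c.png",r,320,220,100);np.savez("w10.npz",**r)
to([.5124,-.1667,.1475],jaw=.114+np.pi/2-.735); o=get_obs(); print(o["contact_force"],o["torque"])
```

```text
shift cm [-0.02  0.04  0.09] twist -0.09895692963937197 jaw now -2.291 tcp [ 0.5128 -0.1665  0.1484] tilt [-3.e-04 -4.e-04 -1.e+00] q7 -2.088 t 10.0833
[-1.46404434  1.27152686  0.49496786] [0.14327797 0.37541301 1.46571559]
```

View pics/w11c.png

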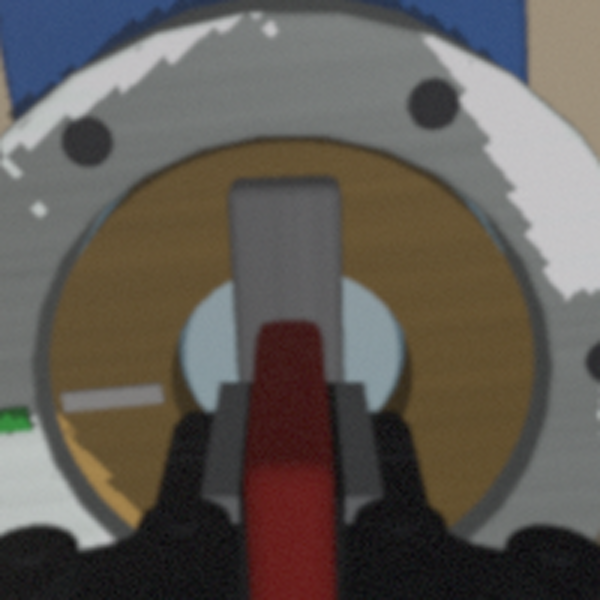

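Emit:
move_arm(gripper=[0,0,0], xyz=[[0,0,0],[0,0,0],[0,0,0]], twist=[0.02,0.02,0.02])

```text
t: 10.33
eef_pos: [0.5128, -0.1666, 0.1484]
tool_rot: [0.0, 0.932, -0.363, -0.0]
contact_force: [-1.9, 1.9, 1.7]
gripper_width: 0.135
```

Run:
```python
from h import *
r=read_camera("wrist"); crop("pics/w12c.png",r,280,240,80);np.savez("w12.npz",**r)
to([.5124,-.1667,.1475],jaw=.114+np.pi/2-.735); o=get_obs(); print(o["contact_force"],o["torque"])
```

```text
shift cm [-0.02  0.03  0.09] twist -0.12179268481572336 jaw now -2.314 tcp [ 0.5128 -0.1666  0.1484] tilt [-2.e-04 -0.e+00 -1.e+00] q7 -2.107 t 10.3833
[-3.07408391  1.09662053  1.950857  ] [0.40515064 0.62374557 1.98557085]
```

View pics/w12c.png

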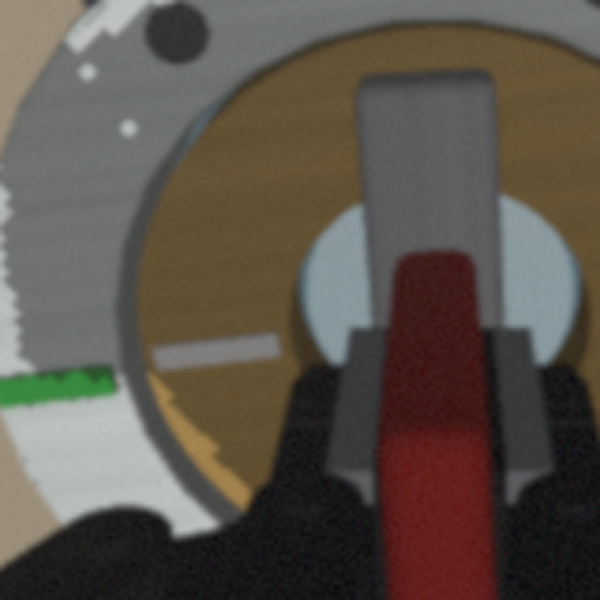

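Run:
```python
from h import *
r=dict(np.load("w12.npz")); P=lambda x,y,z:bp(r,200+x/3.75,160+y/3.75,z)
w1,w2=P(153,358,.055),P(279,345,.055); g1,g2=P(10,391,.06),P(112,380,.06)
a=lambda p,q:np.arctan2(*(q-p)[1::-1])
print(a(w2,w1),a(g2,g1)); 
for m in ([.5124,-.1667,0],[.513,-.1663,0]): print(a(np.array(m),(w1+w2)/2),a(np.array(m),(g1+g2)/2))
```

```text
0.9420732924492099 0.9477742511133157
0.9530764411463475 0.9580411643317455
0.9603316410470273 0.9624467750666271
```

Line and mark agree within 0.005 rad, and torque has risen to 2 N m, so the ring is at its stop. Now I relieve the torque and lift out.

Emit:
move_arm(gripper=[0,0,0,0], xyz=[[0,0,0],[0,0,0],[0,0,0],[0,0,0]], twist=[-0.03,-0.05,-0.05,-0.05])

```text
t: 10.72
eef_pos: [0.5127, -0.1667, 0.1483]
tool_rot: [-0.0, 0.94, -0.341, -0.0]
contact_force: [-2.8, 2.6, 2.4]
gripper_width: 0.133
```

Run:
```python
from h import *
to([.5124,-.1667,.1475],jaw=.114+np.pi/2-.735); o=get_obs(); print(o["contact_force"],o["torque"])
```

```text
shift cm [-0.03  0.02  0.08] twist -0.07568087588530314 jaw now -2.267 tcp [ 0.5127 -0.1667  0.1483] tilt [-0.e+00  7.e-04 -1.e+00] q7 -2.067 t 10.7167
[-2.78263996  2.59631396  2.35949075] [0.68092172 0.53161297 0.94398567]
```

Emit:
move_arm(gripper=[0,0,0,0], xyz=[[0,0,0],[0,0,0],[0,0,0],[0,0,0]], twist=[-0.02,-0.04,-0.04,-0.04])

```text
t: 11.05
eef_pos: [0.513, -0.1673, 0.1482]
tool_rot: [-0.0, 0.947, -0.322, 0.0]
contact_force: [0.4, 0.4, -1.2]
gripper_width: 0.135
```

Run:
```python
from h import *
o=get_obs(); print(o["contact_force"],o["torque"])
```

```text
[ 0.43452901  0.38467047 -1.239131  ] [ 0.31874536 -0.06552628  0.04558112]
```

Torque is now free. Lifting.

Emit:
move_arm(gripper=[0,0,0,0,0], xyz=[[0,0,-0.4],[0,0,-0.9],[0,0,-1.5],[0,0,-3.5],[0,0,-6]], twist=[0,0,0,0,0])

```text
t: 11.47
eef_pos: [0.5118, -0.1671, 0.2082]
tool_rot: [0.0, 0.947, -0.322, -0.001]
contact_force: [0.7, -0.3, -2.6]
gripper_width: 0.131
```

Run:
```python
from h import *
r=read_camera("wrist"); crop("pics/w13c.png",r,320,200,120);np.savez("w13.npz",**r)
o=get_obs(); print(o["contact_force"],o["torque"])
to([.4941,.2224,.21],jaw=-2.121)
```

```text
[ 1.08940578 -0.75896785  1.64235215] [-0.04501406 -0.1391778  -0.0335763 ]
shift cm [-25.44 -29.67   0.31] twist -0.10576109661156563 jaw now -2.227 tcp [ 0.5147 -0.1678  0.2139] tilt [ 0.0059 -0.0016 -1.    ] q7 -2.03 t 11.5167
```

View pics/w13c.png

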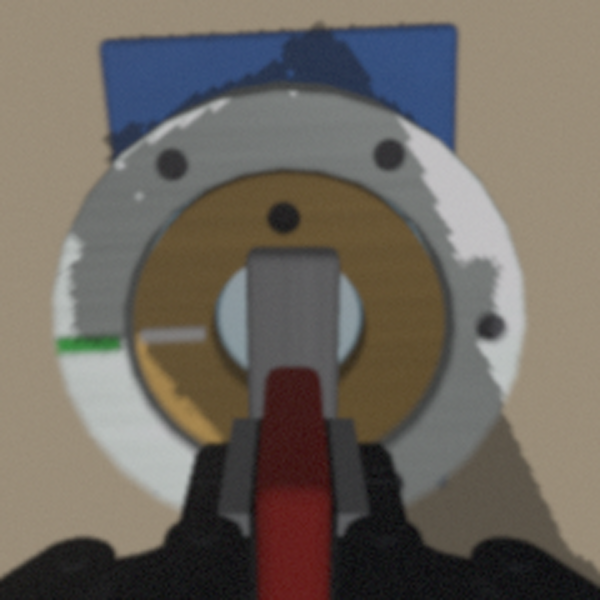

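The spanner hangs straight in the grip and the white line meets the green mark at crop (120,340). Carrying it back.

Emit:
move_arm(gripper=[0,0,0,0,0], xyz=[[-2.3,-2.7,0],[-5,-5.9,0],[-7.6,-8.9,0],[-10.2,-11.9,0],[-12.7,-14.8,0]], twist=[0,0,0,0,0])

```text
t: 11.93
eef_pos: [0.5022, 0.0294, 0.2092]
tool_rot: [-0.0, 0.947, -0.322, 0.001]
contact_force: [0.8, 0.6, -1.9]
gripper_width: 0.132
```

Emit:
move_arm(gripper=[0,0,0,0,0], xyz=[[-2.6,-3,0],[-5.1,-5.9,0],[-7.7,-8.9,0],[-10,-11.8,0],[-11.5,-13.5,0]], twist=[-0.02,-0.04,-0.08,-0.1,-0.1])

```text
t: 12.35
eef_pos: [0.4931, 0.2096, 0.2094]
tool_rot: [-0.002, 0.962, -0.272, 0.001]
contact_force: [0.8, 0.7, -1.9]
gripper_width: 0.136
```

Run:
```python
from h import *
for i in range(3): to([.4941,.2224,.21],jaw=-2.121); read_camera("wrist")
```

```text
shift cm [-0.58 -1.14 -0.06] twist -0.00021927118343567642 jaw now -2.121 tcp [0.4931 0.2096 0.2094] tilt [ 0.0022  0.0027 -1.    ] q7 -2.712 t 12.35
shift cm [-0.31 -0.83 -0.04] twist 0.0034435074969150214 jaw now -2.118 tcp [0.4924 0.2137 0.2095] tilt [ 0.0023  0.0055 -1.    ] q7 -2.714 t 12.4
shift cm [-0.51 -1.08 -0.07] twist 0.0023692316147410075 jaw now -2.119 tcp [0.4928 0.2105 0.2093] tilt [ 0.0018  0.0035 -1.    ] q7 -2.71 t 12.45
```

Emit:
move_arm(gripper=[0,0,0,0,0], xyz=[[-0.5,-1.1,2],[-0.5,-1.1,4],[-0.5,-1.1,6],[-0.5,-1.1,6],[-0.5,-1.1,6]], twist=[0,0,0,0,0])

```text
t: 12.92
eef_pos: [0.4948, 0.2151, 0.1479]
tool_rot: [0.001, 0.961, -0.275, -0.001]
contact_force: [-0.0, 0.8, -1.8]
gripper_width: 0.134
```

Run:
```python
from h import *
for i in range(2): to([.4941,.2224,.113],jaw=-2.121); r=read_camera("wrist")
crop("pics/w14c.png",r,320,220,110)
```

```text
shift cm [-0.44 -0.6   3.49] twist -0.0069935027805061445 jaw now -2.128 tcp [0.4948 0.2151 0.1479] tilt [-0.0017 -0.0019 -1.    ] q7 -2.75 t 12.9167
shift cm [-0.46 -0.5   3.59] twist -0.006686653455235003 jaw now -2.128 tcp [0.4954 0.2157 0.1489] tilt [ 4.e-04 -6.e-04 -1.e+00] q7 -2.75 t 12.9667
```

View pics/w14c.png

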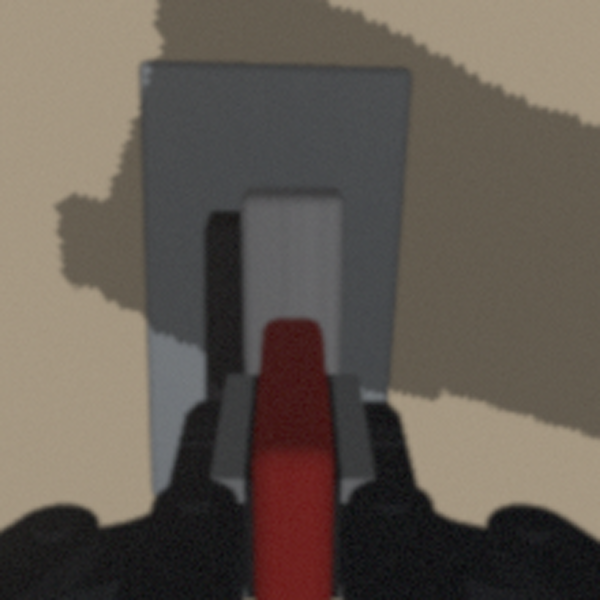

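Emit:
move_arm(gripper=[0,0,0,0], xyz=[[-0.45,-0.5,1],[-0.45,-0.5,1.5],[-0.45,-0.5,1.5],[-0.45,-0.5,1.5]], twist=[0,0,0,0])

```text
t: 13.35
eef_pos: [0.4933, 0.2236, 0.1331]
tool_rot: [0.0, 0.962, -0.274, -0.0]
contact_force: [-0.2, 0.7, -1.5]
gripper_width: 0.13
```

Run:
```python
from h import *
for i in range(2): to([.4941,.2224,.113],jaw=-2.121); r=read_camera("wrist")
crop("pics/w15c.png",r,320,220,110)
```

```text
shift cm [0.13 0.06 2.01] twist -0.004264666133317885 jaw now -2.125 tcp [0.4933 0.2236 0.1331] tilt [-6.e-04 -4.e-04 -1.e+00] q7 -2.768 t 13.35
shift cm [0.11 0.07 2.03] twist -0.004486051737300212 jaw now -2.125 tcp [0.4935 0.2236 0.1333] tilt [-2.e-04 -2.e-04 -1.e+00] q7 -2.768 t 13.4
```

View pics/w15c.png

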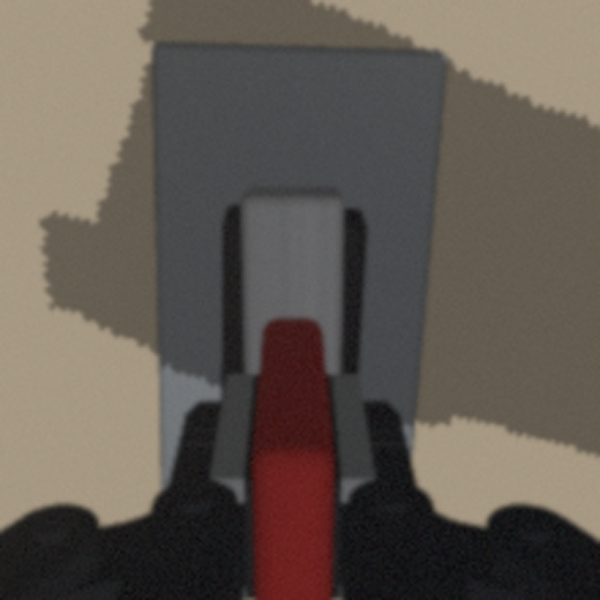

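Bar is centred over the saddle. Lowering.

Emit:
move_arm(gripper=[0,0,0,0,0], xyz=[[0.1,0,0.7],[0.1,0,1.4],[0.1,0,1.8],[0.1,0,2.1],[0.1,0,2.1]], twist=[0,0,0,0,0])

```text
t: 13.87
eef_pos: [0.4941, 0.2228, 0.1124]
tool_rot: [0.001, 0.962, -0.274, -0.0]
contact_force: [-2.8, -1.3, 6.5]
gripper_width: 0.13
```

Run:
```python
from h import *
for i in range(2): to([.4941,.2224,.113],jaw=-2.121); r=read_camera("wrist")
o=get_obs(); print(o["contact_force"],o["torque"])
crop("pics/w16c.png",r,320,220,110)
```

```text
shift cm [ 0.02  0.03 -0.06] twist -0.004904809265880772 jaw now -2.126 tcp [0.4941 0.2228 0.1124] tilt [-0.0013 -0.001  -1.    ] q7 -2.774 t 13.8667
shift cm [ 0.02  0.03 -0.06] twist -0.004909820427827505 jaw now -2.126 tcp [0.494  0.2227 0.1124] tilt [-1.2e-03 -9.0e-04 -1.0e+00] q7 -2.774 t 13.9167
[-2.12231309 -1.40537214  6.37043516] [-0.39202287  0.58614464 -0.05818363]
```

View pics/w16c.png

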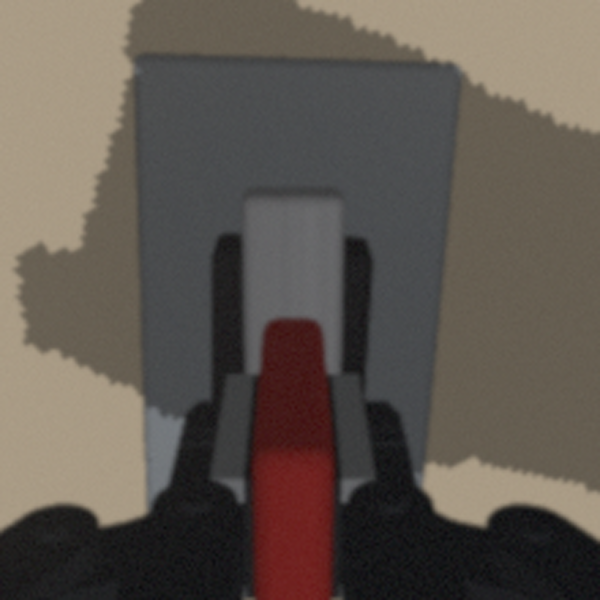

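The bar is on the saddle (+6 N, same height as when grasped). Releasing.

Emit:
move_arm(gripper=[0.2,0.3,0.5,0.7,0.7], xyz=[[0,0,-0.05],[0,0,-0.05],[0,0,-0.05],[0,0,-0.05],[0,0,-0.05]], twist=[0,0,0,0,0])

```text
t: 14.38
eef_pos: [0.4946, 0.223, 0.1127]
tool_rot: [-0.0, 0.962, -0.274, 0.0]
contact_force: [-0.2, -1.0, 0.1]
gripper_width: 0.697
```

Emit:
move_arm(gripper=[0.8,0.8,0.8,0.8,0.8], xyz=[[0,0,0],[0,0,-1],[0,0,-3],[0,0,-6],[0,0,-10]], twist=[0,0,0,0,0])

```text
t: 14.8
eef_pos: [0.4931, 0.2223, 0.2125]
tool_rot: [0.002, 0.962, -0.274, -0.002]
contact_force: [1.7, 0.3, -0.5]
gripper_width: 0.8
```

Emit:
move_arm(gripper=[0.8,0.8,0.8,0.8,0.8], xyz=[[-3,0,-3],[-5,0,-5],[-5,0,-5],[-5,0,-5],[-5,0,-5]], twist=[0,0,0,0,0])

```text
t: 15.22
eef_pos: [0.4521, 0.2487, 0.2628]
tool_rot: [0.0, 0.962, -0.274, 0.0]
contact_force: [0.3, 0.0, -0.2]
gripper_width: 0.797
```

Run:
```python
from h import *
r=read_camera("wrist"); p=pj(r,[.494,.222,.03]); crop("pics/w17c.png",r,p[0],p[1],75); print(p);np.savez("w17.npz",**r)
s=read_camera("scene"); c1=pj(s,[.494,.222,.03]);c2=pj(s,[.5124,-.1667,.055])
i=s["pixels"][:,:,::-1]; f=lambda c,h:cv2.resize(i[int(c[1])-h:int(c[1])+h,int(c[0])-h:int(c[0])+h],(390,390),interpolation=cv2.INTER_CUBIC)
cv2.imwrite("pics/s17.png",np.hstack([f(c1,30),f(c2,42)])); cv2.imwrite("pics/s17full.png",i)
print(get_obs()["eef_pos"],get_obs()["contact_force"])
for q in ("spanner_foot","rest"):print(spot_point(q,"wrist"))
```

```text
[317.32634768 135.43289351]
[0.45221531 0.24825408 0.26180515] [-0.54702504  0.36743997 -0.56103089]
[{'centre': [0.4892, 0.2237, 0.0211], 'p': 0.65}]
[{'centre': [0.2824, 0.2226, -0.0019], 'p': 0.92}, {'centre': [0.493, 0.2262, 0.0024], 'p': 0.73}]
```

View pics/w17c.png

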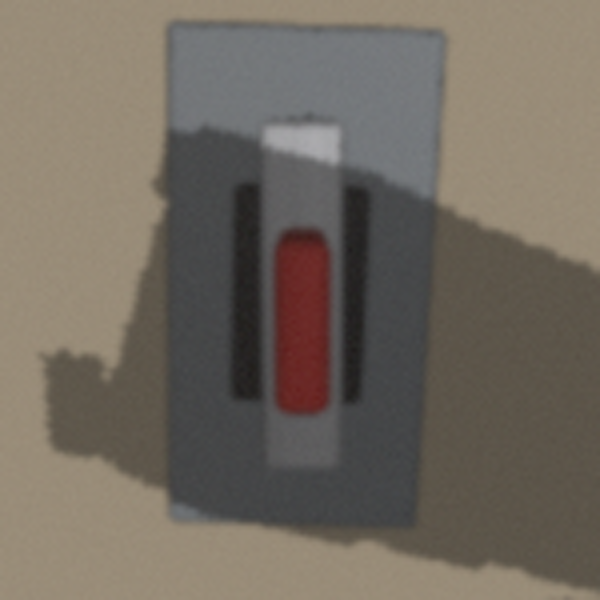

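View pics/s17.png

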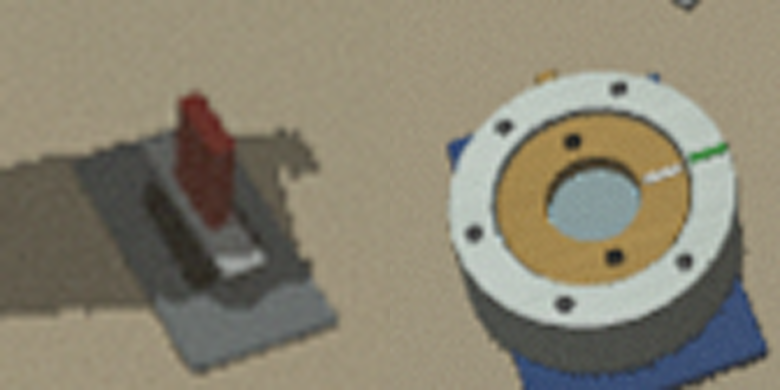

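View pics/s17full.png

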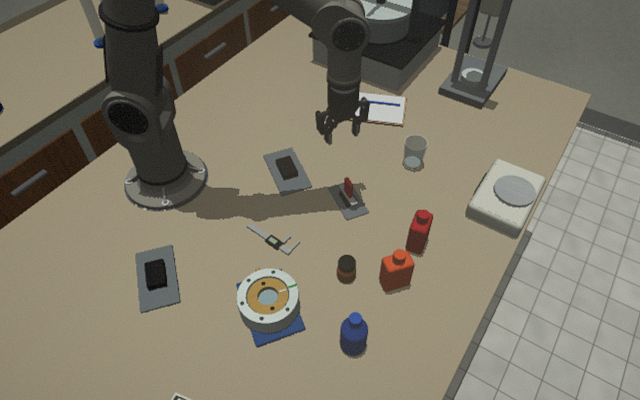

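The spanner lies centred and upright on the saddle at scene (348,195). The white line meets the green mark at (293,287), and the bystanders are where they were. Handing in.

```bash
python3 -c "
from station import *
print(hand_in())"
```

```text
the job is handed in; nothing more can be done
None
```

The ring is locked, the spanner is back on its rest, and the job is handed in. I finished at about 15 s of the 56 s allowed; the station reports no verdict.

- **Turning:** I took the spanner from the smallest rest and seated both pins. I then turned the ring about 0.73 rad clockwise until the torque rose to about 2 N m at the stop. The white line and green mark agreed within about 0.005 rad. After easing off the torque I lifted the spanner out.
- **Last pictures:** The spanner lies centred and upright on the saddle. The line meets the mark, the bystanders look unmoved, and the gripper is clear of everything.
- **Small disagreements:**
    - The network's estimate of the spanner's foot was about 5 mm from its estimate of the rest, close to its 4 mm accuracy, while the picture shows the spanner centred.
    - The bar turned slightly in the pads at the stop but was straight again after lifting.

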